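# Secure the sieve stack's tie rod with its spring clip

## Task

Secure the sieve stack: lift the blue dust cap off the tie rod and stand it upright on the black rubber mat, then push the open spring clip sideways into the groove of the rod, just above the hub, until it snaps fully home, and let go of it. Be gentle: feel for the height and never force the clip, which bends easily, and leave everything else on the table where it is.

Things in the scene. Friction and masses are not known exactly. Their poses are not given: they have to be found in the camera images.
- stack: Round sieve stack, fixed to the table: grey base 124 mm across and 30 mm high, steel sieves 110 mm across, grey lid 112 mm across, its top 76 mm above the table. Origin: centre of underside, on the rod's axis; z up. From the lid rises the tie rod, under the cap: a dark hub 48 mm across with a flat top, on it the bright rod. All is round: the clip may come from any side
- lid_centre (a point): Centre of the lid's top face, on the rod's axis. The hub's flat top is somewhere from 14 to 36 mm above it: different each time, not measured, constant in use; feel for it. A brass groove, 15 mm across, runs from the hub's top to 7 mm above it: a clip slid along the hub's top enters with 2 mm of room above. Then the rod's rough knurled head: 22 mm across, ending 27 mm above the hub
- cap: Loose blue plastic dust cap, 80 g, standing over the rod on the lid, open below: 62 mm outside, 54 mm inside, 70 mm tall (65 mm deep inside), with a round knob on top, 30 mm across, from 70 to 100 mm above the underside. Origin: centre of its underside, z up
- mat: Round black rubber mat, fixed flat on the table, 100 mm across, 3 mm thick. Origin: centre of its underside
- clip: Loose steel spring clip flat on the table, 5 mm thick, 37 mm wide, about 66 g. Origin: its bore's centre (within 1 mm of the rod's axis when home), on the underside; z up, x towards the open mouth. Arm ends at x = +11 mm, closed end of the bore x = -8, rear of the plate x = -37.
- clip_tab (a point): Centre of the top of the clip's upright orange grip tab, at x = -30 mm, y = 0, z = 31 mm in the clip's frame. The tab is 20 mm long (clip's x), 12 mm wide (y; grip it across this) and 26 mm high, standing on the 5 mm plate
- clip_mouth (a point): Midpoint between the round nubs on the clip's two sprung arms, at x = +7 mm. Nubs: 4 mm radius, 11 mm gap between them. They meet the groove with the clip's origin about 13 mm short of the rod's axis; pushing on takes about 4 to 8 N at the peak, then it snaps forward and the force falls. Loads over 15 N, pushing or pressing down, bend the clip
- jar: bystander: sample jar with blue cap, 50 mm across, 75 mm high; origin at its underside
- grey_stone: bystander: dark grey stone about 50 mm across, 34 mm high; origin at its underside
- pale_stone: bystander: pale stone about 45 mm across, 26 mm high; origin at its underside
- marker: bystander: black marker pen, 125 mm long, 14 mm thick, lying; origin at its middle, underside
- lens: bystander: black hand lens, 44 mm disc with a handle, 8 mm thick; origin under the disc's centre
- spatula: bystander: spatula 200 mm long, lying; origin at its underside
Not all that is in view belongs to the job. Leave any brown or green look-alike of the clip alone. What is shaped like the cap but green is not meant.

How it is judged:
On the way, in this order (a step that is already met when the one before it is completed fails the run):
1. the cap stands upright on the mat, let go (horizontal distance between cap and mat below 0.03 m and z of cap in the frame of mat between 0.0015 and 0.006 m and angle between cap's own z axis and vertical below 0.06 rad and contact force between the fingers and cap below 0.2 N), for 0.2 s.
2. the clip is snapped home in the groove (horizontal distance between clip and lid_centre below 0.0025 m and z of clip in the frame of lid_centre between 0.012 and 0.0395 m and angle between clip's own z axis and vertical below 0.12 rad), for 0.2 s.
At the end, for the whole second after the job is handed in: Cap upright on the mat (centre within 30 mm of the mat's, tilt under 0.06 rad); clip snapped home in the groove: bore centre within 2.5 mm of the rod's axis, underside 12 to 39.5 mm above the lid, tilt under 0.12 rad; both at rest and let go (all of step 2 and horizontal distance between cap and mat below 0.03 m and z of cap in the frame of mat between 0.0015 and 0.006 m and angle between cap's own z axis and vertical below 0.06 rad and linear speed of each of clip, cap below 0.02 m/s); the robot touches nothing.
It fails at once if the clip is forced against the rod, hub or lid with more than 22 N of contact force in all, its own arms' squeeze (up to about 13 N) included (contact force between clip and stack above 22 N).
It fails at once if the cap is forced against the stack or mat with more than 40 N (contact force between cap and stack above 40 N or contact force between cap and mat above 40 N).
It fails at once if the robot hits the stack or rod with more than 15 N (contact force between any of the arm, the fingers and stack above 15 N).
It fails at once if a bystander is moved more than 25 mm (distance of any of jar, grey_stone, pale_stone, marker, lens, spatula from where it was at the start of the episode above 0.025 m).
It also fails if it takes over 64 s, if anything falls off the work surface, if the arm or the gripper's body presses on something with over 40 N, if the wrist force passes 120 N, or if a joint passes its speed limit or range.

## Robot

A 6-joint arm with a two-finger parallel gripper is mounted at the origin on the work surface. World frame = base frame: x ahead of the robot, y to its left, z up, the work surface at z = 0. Lengths are in m, angles in rad, forces in N, time in s.
With the tool pointing down it reaches from about 0.325 to 0.85 m from the base axis. Payload 4.4 kg.
Tool frame: the origin (TCP) lies at the centre of the arm's flange, where the gripper is bolted on; the fingertips stand 199 mm ahead of it and the grasp point (between the pads) lies 180 mm ahead of it; z points along the fingers, y is the direction in which the jaws open and shut (so a half turn about z gives the same grasp; the last joint's range is limited). The gripper opens to 94 mm and grips with 3 to 60 N. Pads are 16 mm wide; open, the fingers measure 119 mm over their backs; the gripper's body (75 mm by 177 mm) begins 78 mm behind the grasp point.
Start: joints at [-1.462, 0.207, 1.542, -0, 1.393, -0.15], TCP at [0.148, -0.556, 0.405] pointing down, gripper open.
Joint ranges: [-2.73, 2.73], [-0.86, 2.22], [0.23, 2.46], [-1.11, 4.25], [0.08, 2.63], [-2.82, 2.82]. Speed limits (rad/s): [2.79, 2.79, 3.14, 3.14, 3.14, 3.14].

## Interface

Orientations are given as a unit quaternion [x, y, z, w].
In Python, from station import arm gives the robot as it stands. The module is installed in compiled form; this text tells all that it offers.
- The arm moves only by the tool drive_tool, never from a script. Its argument "commands" is a list of rows, each an object of numbers: "fingers": the finger opening in cm, from 0 to 9.4; "dx", "dy", "dz": the shift along the tool's x, y, z in cm; "roll": the turn about the tool's z in rad. In form: [{"fingers": .., "dx": .., "dy": .., "dz": .., "roll": ..}, ...]. A call has 1 to 20 rows; each row is the pose to reach, as a shift and turn from the pose commanded when the call began, along the tool's axes at that moment; what a row does not reach only later rows make up. A row lasts 1/10 s, in which the tool goes at most 50 mm and 8.59 degrees, less where a joint would pass 70% of its speed; a pose out of reach is approached as far as the arm can. A call with a gripper value outside its range is refused whole. The fingers move at their own pace and stop on an object; "newtons" is the grip in N (left out, the last holds). Time passes only in rows, so rows that repeat a pose let the fingers close. It gives the time, the measured TCP pose, the force and the opening at its end, in the units of the state.
- arm.read_state(): the state, without advancing time (a new reading comes with each control period).
- arm.read_camera(name): name is "side" or "top" or "wrist"; returns a dict with "image" (400x640x3 uint8, blue, green, red), "z_map" (400x640 float32, m along the optical axis (not along the pixel's ray), 0 where there is no reading), "fx", "fy", "cx", "cy" (pixels), "dist" ([k1, k2, p1, p2, k3] as OpenCV has them; the pictures are not rectified), "R" (3x3) and "t" (3): a world point X has camera coordinates R X + t. Camera axes: x right, y down, z forward; pixel columns grow to the right and rows downward; lengths in m; the calibration is good to about 2 mm. A picture is of the moment at which its call begins.
- arm.hand_in(): hands the job in, once; it reports no verdict.
Trained networks look in a picture, given as the dict that the camera call returned (one of the last four; its "shot" number tells which), for a name from the list of things; names that differ only in an ending like _2 or _b are one class to them, and where a whole thing is asked for, a point or a joint stands for the part that bears it (a point fixed in the world has none). Each returns a list of dicts, best first, with "conf" (0 to 1); they miss things now and then, are a little off and sometimes report something else, mostly with a low value. They report only what shows in the picture. A call takes as long as a camera call. They do not tell look-alikes from the thing itself.
- arm.cut_out(label, picture): "pixels" (400x640 bool, what is visible of it) and "pixel" ([column, row] in pixels, amid what is visible of it).
- arm.spot_point(label, picture): "pixel" ([column, row] in pixels: a listed point, or the origin of a listed thing).
The state is a dict: "time": time; "joint_pos": joint angles; "qvel": joint speeds; "tau": joint torques, N m; "tool_pos": TCP position; "tool_rot": TCP orientation; "wrist_force": force on the tool from outside, world axes, zero at the start; "torque": the same for the moment, N m; "width": opening from 0.0 (shut) to 1.0 (fully open).
Only numpy, scipy, OpenCV 4.12 (cv2) and the standard library are available. Lean on these libraries where they do the work, as an engineer would, in place of code of your own. Each camera call takes 0.05 s, during which the arm holds its last target.

## Working session

There is one attempt and no reset: what is moved stays moved. The work goes in short steps, Python scripts to look and compute and a tool call to move; the robot and the scene stay as the last step left them, time stands still between calls to the robot, and variables do not carry over. Pictures are saved under pics/ and viewed, and the job is handed in when it is done.

Besides the shell and the picture viewer there is one more tool, called after "Call:" as name(argument=value, ...) on one line, values as JSON. drive_tool: Moves the arm, as the interface text tells. Its arguments: {"type":"object","properties":{"commands":{"type":"array"},"newtons":{"type":"number"}},"required":["commands"]}

```bash
mkdir -p pics; cat > h.py <<'E'
import numpy as np, cv2, json
from station import arm
def K(p): return np.array([[p['fx'],0,p['cx']],[0,p['fy'],p['cy']],[0,0,1]])
def und(p,uv):
    return cv2.undistortPoints(np.array(uv,float).reshape(-1,1,2),K(p),np.array(p['dist'])).reshape(-1,2)
def w_depth(p,uv,z):
    n=und(p,uv); z=np.atleast_1d(z)
    c=np.c_[n*z[:,None],z]
    return (c-np.array(p['t']))@np.array(p['R'])
def w_plane(p,uv,h):
    n=und(p,uv); R=np.array(p['R']);t=np.array(p['t'])
    o=-R.T@t; d=np.c_[n,np.ones(len(n))]@R
    return o+d*((h-o[2])/d[:,2])[:,None]
def cloud(p,mask=None):
    z=p['z_map']; m=z>0
    if mask is not None: m&=mask
    v,u=np.nonzero(m)
    return w_depth(p,np.c_[u,v],z[v,u]),np.c_[u,v]
def proj(p,X):
    r,_=cv2.Rodrigues(np.array(p['R'])); return cv2.projectPoints(np.array(X,float).reshape(-1,1,3),r,np.array(p['t'],float),K(p),np.array(p['dist']))[0].reshape(-1,2)
E
python3 - <<'E'
from h import *
s=arm.read_state(); print({k:np.round(v,3) for k,v in s.items()})
for n in ['side','top','wrist']:
    p=arm.read_camera(n); cv2.imwrite(f'pics/a_{n}.png',p['image'])
    print(n,'campos',np.round(-np.array(p['R']).T@np.array(p['t']),3))
    for l in ['stack','cap','mat','clip','jar','grey_stone','pale_stone','marker','lens','spatula']:
        for d in arm.cut_out(l,p)[:3]:
            c,_=cloud(p,d['pixels']); print(l,round(d['conf'],2),np.round(d['pixel']),d['pixels'].sum(), np.round(np.median(c,0),3) if len(c) else '', np.round(c.max(0)-c.min(0),3) if len(c) else '')
    for l in ['clip_tab','clip_mouth','clip','cap','mat','lid_centre']:
        for d in arm.spot_point(l,p)[:3]: print('  pt',l,round(d['conf'],2),np.round(d['pixel'],1))
E
```

```text
{'time': np.float64(0.0), 'joint_pos': array([-1.462,  0.207,  1.543,  0.   ,  1.393, -0.151]), 'qvel': array([-0.001, -0.   , -0.002,  0.001,  0.   ,  0.001]), 'tau': array([-0.0000e+00, -3.7088e+01, -2.8142e+01,  7.0000e-02,  3.6000e-02,
       -0.0000e+00]), 'tool_pos': array([ 0.148, -0.555,  0.403]), 'tool_rot': array([ 0.992,  0.13 ,  0.   , -0.001]), 'wrist_force': array([-0.788, -0.112, -0.109]), 'torque': array([-0.04 , -0.02 ,  0.025]), 'width': np.float64(0.999)}
side campos [0.245 1.05  0.914]
stack 0.78 [302. 204.] 1181 [ 0.607 -0.011  0.046] [0.16  0.161 0.083]
cap 0.9 [292. 234.] 750 [0.589 0.148 0.06 ] [0.086 0.128 0.106]
cap 0.7 [305. 172.] 658 [ 0.617 -0.033  0.13 ] [0.062 0.065 0.108]
mat 0.6 [340. 285.] 948 [0.442 0.229 0.002] [0.098 0.099 0.012]
clip 0.64 [340. 177.] 113 [ 0.552 -0.218  0.005] [0.048 0.047 0.036]
clip 0.48 [364. 204.] 152 [ 0.443 -0.111  0.004] [0.049 0.055 0.037]
jar 0.66 [234. 255.] 570 [0.707 0.252 0.049] [0.05  0.116 0.084]
grey_stone 0.62 [302. 170.] 635 [ 0.617 -0.033  0.132] [0.06  0.065 0.108]
pale_stone 0.55 [312. 323.] 220 [0.474 0.373 
[... 1770 characters left out ...]
23] [0.034 0.037 0.032]
lens 0.93 [465. 169.] 401 [ 0.655 -0.373  0.009] [0.044 0.112 0.018]
lens 0.21 [223. 251.] 1328 [0.443 0.225 0.003] [0.098 0.099 0.011]
spatula 0.74 [148. 173.] 1230 [0.635 0.43  0.004] [0.141 0.183 0.026]
  pt clip_tab 0.78 [366.5 256.6]
  pt clip_tab 0.71 [403.3 261. ]
  pt clip_tab 0.56 [410.8 202.4]
  pt clip_mouth 0.75 [409.1 245.4]
  pt clip_mouth 0.68 [399.2 218.7]
  pt clip_mouth 0.46 [361.2 239.5]
  pt clip 0.8 [404.2 218.3]
  pt clip 0.7 [361.2 245.9]
  pt clip 0.64 [408.2 250.4]
  pt cap 0.94 [266.8 188. ]
  pt cap 0.88 [341.6 172.4]
  pt cap 0.54 [340.5 176.7]
  pt mat 0.68 [224.2 249.6]
  pt lid_centre 0.8 [339.6 173.9]
wrist campos [ 0.225 -0.535  0.384]
```

```bash
python3 - <<'E'
import cv2,numpy as np
a=cv2.imread('pics/a_top.png'); cv2.imwrite('pics/b_top.png',cv2.resize(a[110:310,130:500],None,fx=2.1,fy=2.1,interpolation=cv2.INTER_CUBIC))
cv2.imwrite('pics/b_clips.png',cv2.resize(a[190:280,345:435],None,fx=6,fy=6,interpolation=cv2.INTER_CUBIC))
E
```

```text
(no output)
```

View pics/b_top.png

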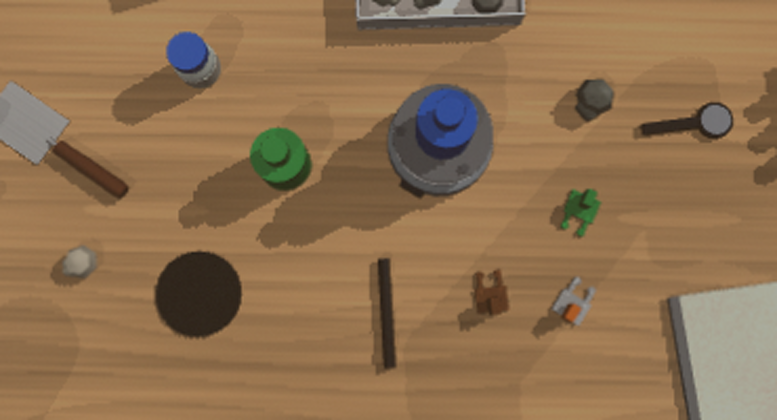

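View pics/b_clips.png

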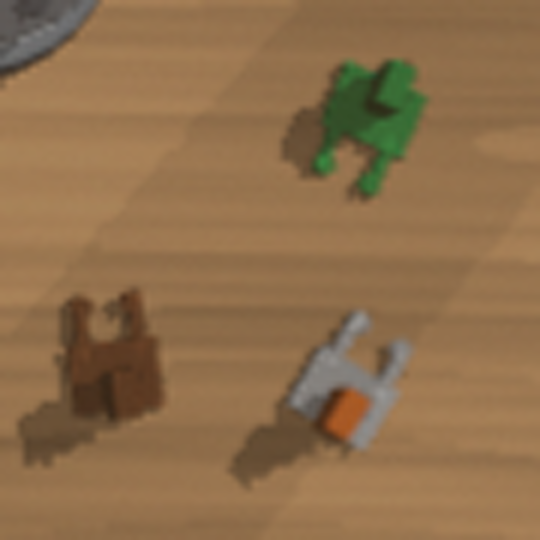

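View pics/a_side.png

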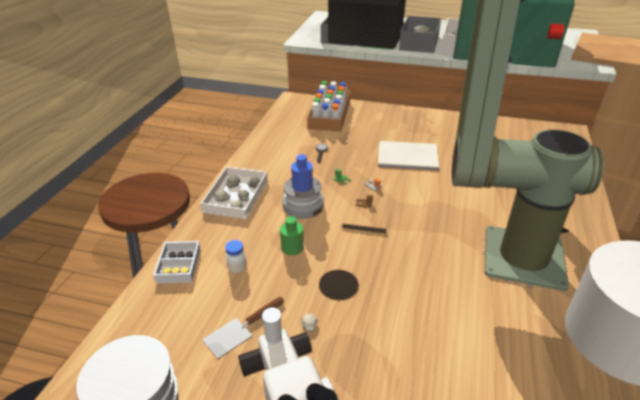

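The clip I want is the grey steel one with the orange tab, at top pixel (403,255). Its look-alikes are brown (366,257) and green (409,211). The cap is the blue one on the stack (341,172), and its look-alikes are the green one (266,187) and the blue-lidded jar (222,140). Next I'll measure them.

```bash
cat > m.py <<'E'
from h import *
from scipy.optimize import least_squares
def circ(P,r=None):
    c0=np.r_[P.mean(0),0.03 if r is None else r]
    f=lambda q:np.hypot(P[:,0]-q[0],P[:,1]-q[1])-(q[2] if r is None else r)
    return least_squares(f,c0,loss='soft_l1',f_scale=0.001).x
def midr(P):  # min enclosing circle
    (c,r)=cv2.minEnclosingCircle((P*1000).astype(np.float32)); return np.array(c)/1000,r/1000
E
python3 - <<'E'
from m import *
for n in ['top','side']:
    p=arm.read_camera(n); im=p['image'].astype(int); c,uv=cloud(p); b=im[uv[:,1],uv[:,0]]
    blue=(b[:,0]>b[:,2]+50)&(b[:,0]>b[:,1]+40)&(np.hypot(c[:,0]-.615,c[:,1]+.05)<.06)
    k=blue&(c[:,2]>.168)&(c[:,2]<.185); print(n,'knob',midr(c[k,:2]),c[k].mean(0),k.sum())
    k=blue&(c[:,2]>.138)&(c[:,2]<.152); print('captop',midr(c[k,:2]),np.median(c[k,2]),k.sum())
    k=(c[:,2]>.071)&(c[:,2]<.081)&(np.hypot(c[:,0]-.615,c[:,1]+.05)<.08); print('lid',midr(c[k,:2]),np.median(c[k,2]),k.sum())
    k=(b.max(1)<60)&(c[:,2]<.012)&(np.hypot(c[:,0]-.443,c[:,1]-.224)<.07); print('mat',midr(c[k,:2]),np.median(c[k,2]),k.sum())
    near=(np.hypot(c[:,0]-.44,c[:,1]+.21)<.05)
    o=near&(b[:,2]>b[:,0]+90)&(b[:,2]>b[:,1]+60)&(c[:,2]>.022)
    print('tab',c[o].mean(0),midr(c[o,:2]),o.sum(), c[o,2].max())
    g=near&(abs(b[:,2]-b[:,0])<35)&(b.max(1)>90)&(c[:,2]<.012)&(c[:,2]>.002)
    P=c[g][:,:2]; print('plate',P.mean(0),g.sum(),cv2.minAreaRect((P*1000).astype(np.float32)))
    for l,h in [('clip_tab',.031),('clip_mouth',.0025),('clip',.0),('cap',.076),('lid_centre',.076),('mat',0)]:
        for d in arm.spot_point(l,p)[:3]: print('  ',l,round(d['conf'],2),np.round(w_plane(p,[d['pixel']],h)[0],4))
E
```

```text
top knob (array([ 0.62488501, -0.05534946]), 0.014448948860168457) [ 0.62469726 -0.05509784  0.17652427] 150
captop (array([ 0.62497986, -0.05507782]), 0.0304057674407959) 0.14636176431849512 414
lid (array([ 0.62454126, -0.05545459]), 0.056079349517822265) 0.0765615227097737 995
mat (array([0.44457922, 0.22433224]), 0.048975364685058594) 0.003321626337449682 1242
tab [ 0.42911342 -0.20623666  0.03162757] (array([ 0.42882153, -0.20674294]), 0.00872236728668213) 30 0.03538132660993801
plate [ 0.443063   -0.21328801] 157 ((442.3487243652344, -215.9599151611328), (36.66228485107422, 48.120887756347656), 53.87836837768555)
   clip_tab 0.68 [ 0.4194 -0.2098  0.031 ]
   clip_tab 0.62 [ 0.4341 -0.0005  0.031 ]
   clip_tab 0.61 [ 0.5583 -0.229   0.031 ]
   clip_mouth 0.71 [ 0.4646 -0.2298  0.0025]
   clip_mouth 0.57 [ 0.4725 -0.1106  0.0025]
   clip_mouth 0.48 [ 0.5246 -0.2125  0.0025]
   clip 0.65 [ 0.4601 -0.2236  0.    ]
   clip 0.51 [ 0.5317 -0.2197  0.    ]
   clip 0.47 [ 0.4528 -0.1161  0.    ]
   cap 0.97 [ 0.628  -0.0532  0.076 ]
   cap 0.86 [0.583  0.1144 0.076 ]
   lid_centre 0.7 [
[... 640 characters left out ...]
0.03204010490539998
plate [ 0.44390091 -0.19952244] 21 ((445.29193115234375, -200.189453125), (13.140028953552246, 40.60661315917969), 71.56359100341797)
   clip_tab 0.67 [ 0.4356 -0.1235  0.031 ]
   clip_tab 0.61 [ 0.6553 -0.3562  0.031 ]
   clip_tab 0.5 [ 0.4218 -0.1989  0.031 ]
   clip_mouth 0.72 [ 0.4637 -0.1087  0.0025]
   clip_mouth 0.66 [ 0.5146 -0.1944  0.0025]
   clip_mouth 0.54 [ 0.4614 -0.2236  0.0025]
   clip 0.68 [ 0.5306 -0.1903  0.    ]
   clip 0.48 [ 0.4651 -0.0929  0.    ]
   cap 0.97 [ 0.6285 -0.0541  0.076 ]
   cap 0.89 [0.5619 0.2061 0.076 ]
   lid_centre 0.95 [ 0.6325 -0.0588  0.076 ]
   mat 0.7 [0.4498 0.2262 0.    ]
  return _methods._mean(a, axis=axis, dtype=dtype,
  ret = ret.dtype.type(ret / rcount)
```

```bash
cat >> h.py <<'E'
from scipy.spatial.transform import Rotation as Ro
def go(x=None,y=None,z=None,yaw=None):
    "shift in tool axes (cm) and roll for TCP target; yaw = world angle of tool x"
    s=arm.read_state(); R=Ro.from_quat(s['tool_rot']).as_matrix(); p=np.array(s['tool_pos'])
    t=np.array([p[i] if v is None else v for i,v in enumerate((x,y,z))])
    d=R.T@(t-p)*100; cy=np.arctan2(R[1,0],R[0,0])
    r=0 if yaw is None else -((yaw-cy+np.pi/2)%np.pi-np.pi/2)
    print('shift cm',np.round(d,2),'roll',round(r,3),'curyaw',round(cy,3),'pos',np.round(p,4),'tilt z',np.round(R[:,2],4),'F',np.round(s['wrist_force'],2),'w',round(s['width'],3),'t',s['time'])
E
python3 -c "
from h import *
go(.6245,-.054,.42)"
```

```text
shift cm [ 58.97 -36.24  -1.53] roll 0 curyaw 0.26 pos [ 0.1477 -0.5557  0.4046] tilt z [-0.  0. -1.] F [ 0.34 -0.17  0.25] w 0.999 t 3.25
```

Call:
drive_tool(commands=[{"fingers": 5, "dx": 5, "dy": -3, "dz": -1.5}, {"fingers": 5, "dx": 59, "dy": -36.2, "dz": -1.5}, {"fingers": 5, "dx": 59, "dy": -36.2, "dz": -1.5}, {"fingers": 5, "dx": 59, "dy": -36.2, "dz": -1.5}, {"fingers": 5, "dx": 59, "dy": -36.2, "dz": -1.5}, {"fingers": 5, "dx": 59, "dy": -36.2, "dz": -1.5}, {"fingers": 5, "dx": 59, "dy": -36.2, "dz": -1.5}, {"fingers": 5, "dx": 59, "dy": -36.2, "dz": -1.5}, {"fingers": 5, "dx": 59, "dy": -36.2, "dz": -1.5}, {"fingers": 5, "dx": 59, "dy": -36.2, "dz": -1.5}, {"fingers": 5, "dx": 59, "dy": -36.2, "dz": -1.5}, {"fingers": 5, "dx": 59, "dy": -36.2, "dz": -1.5}, {"fingers": 5, "dx": 59, "dy": -36.2, "dz": -1.5}, {"fingers": 5, "dx": 59, "dy": -36.2, "dz": -1.5}, {"fingers": 5, "dx": 59, "dy": -36.2, "dz": -1.5}, {"fingers": 5, "dx": 59, "dy": -36.2, "dz": -1.5}, {"fingers": 5, "dx": 59, "dy": -36.2, "dz": -1.5}, {"fingers": 5, "dx": 59, "dy": -36.2, "dz": -1.5}], newtons=20)

```text
invalid input at $.commands[0]: expected keys fingers, dx, dy, dz, roll
```

```bash
python3 - <<'E'
from m import *
go(.6245,-.054,.348)
p=arm.read_camera('wrist'); cv2.imwrite('pics/c_wrist.png',p['image'])
c,uv=cloud(p); b=p['image'].astype(int)[uv[:,1],uv[:,0]]
blue=(b[:,0]>b[:,2]+50)&(b[:,0]>b[:,1]+40)
for lo,hi in [(.168,.185),(.138,.152)]:
    k=blue&(c[:,2]>lo)&(c[:,2]<hi)&(np.hypot(c[:,0]-.615,c[:,1]+.05)<.06)
    if k.sum()>5: print(midr(c[k,:2]),c[k].mean(0),k.sum())
E
```

```text
shift cm [ 58.97 -36.24   5.67] roll 0 curyaw 0.26 pos [ 0.1477 -0.5557  0.4046] tilt z [-0.  0. -1.] F [ 0.34 -0.17  0.25] w 0.999 t 3.25
```

View pics/c_wrist.png

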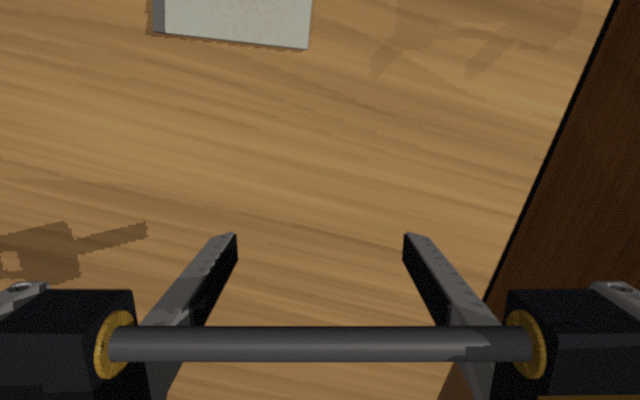

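The move was refused because every row needs all five keys, so the arm hasn't moved. The wrist picture shows only bare table and the open fingers, at columns 130–500.

Call:
drive_tool(commands=[{"fingers": 5, "dx": 5, "dy": -3, "dz": -1.5, "roll": 0}, {"fingers": 5, "dx": 59, "dy": -36.2, "dz": -1.5, "roll": 0}, {"fingers": 5, "dx": 59, "dy": -36.2, "dz": -1.5, "roll": 0}, {"fingers": 5, "dx": 59, "dy": -36.2, "dz": -1.5, "roll": 0}, {"fingers": 5, "dx": 59, "dy": -36.2, "dz": -1.5, "roll": 0}, {"fingers": 5, "dx": 59, "dy": -36.2, "dz": -1.5, "roll": 0}, {"fingers": 5, "dx": 59, "dy": -36.2, "dz": -1.5, "roll": 0}, {"fingers": 5, "dx": 59, "dy": -36.2, "dz": -1.5, "roll": 0}, {"fingers": 5, "dx": 59, "dy": -36.2, "dz": -1.5, "roll": 0}, {"fingers": 5, "dx": 59, "dy": -36.2, "dz": -1.5, "roll": 0}, {"fingers": 5, "dx": 59, "dy": -36.2, "dz": -1.5, "roll": 0}, {"fingers": 5, "dx": 59, "dy": -36.2, "dz": -1.5, "roll": 0}, {"fingers": 5, "dx": 59, "dy": -36.2, "dz": -1.5, "roll": 0}, {"fingers": 5, "dx": 59, "dy": -36.2, "dz": -1.5, "roll": 0}, {"fingers": 5, "dx": 59, "dy": -36.2, "dz": -1.5, "roll": 0}, {"fingers": 5, "dx": 59, "dy": -36.2, "dz": -1.5, "roll": 0}, {"fingers": 5, "dx": 59, "dy": -36.2, "dz": -1.5, "roll": 0}, {"fingers": 5, "dx": 59, "dy": -36.2, "dz": -1.5, "roll": 0}], newtons=20)

```text
time: 5.1
tool_pos: [0.6242, -0.0556, 0.4198]
tool_rot: [0.992, 0.129, -0.0, 0.0]
wrist_force: [0.2, 0.8, -0.5]
width: 0.53
```

```bash
python3 - <<'E'
from m import *
go(.6245,-.054,.348)
p=arm.read_camera('wrist'); cv2.imwrite('pics/d_wrist.png',p['image'])
c,uv=cloud(p); b=p['image'].astype(int)[uv[:,1],uv[:,0]]
blue=(b[:,0]>b[:,2]+50)&(b[:,0]>b[:,1]+40)
for lo,hi in [(.168,.185),(.138,.152)]:
    k=blue&(c[:,2]>lo)&(c[:,2]<hi)&(np.hypot(c[:,0]-.615,c[:,1]+.05)<.06)
    if k.sum()>5: print(midr(c[k,:2]),c[k].mean(0),k.sum())
E
```

```text
shift cm [ 0.08 -0.15  7.18] roll 0 curyaw 0.258 pos [ 0.6242 -0.0556  0.4198] tilt z [-2.e-04 -3.e-04 -1.e+00] F [ 0.18  0.8  -0.47] w 0.53 t 5.1
(array([ 0.62436224, -0.05330009]), 0.014925690650939941) [ 0.62534324 -0.05328401  0.17447801] 1361
(array([ 0.62444647, -0.05358375]), 0.03080338668823242) [ 0.63011417 -0.05220055  0.14476623] 3061
```

View pics/d_wrist.png

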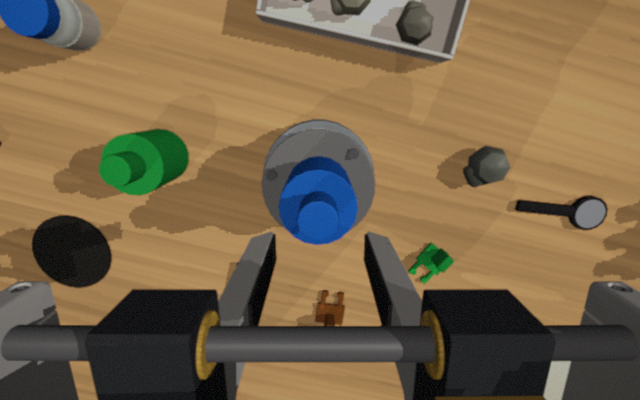

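The wrist view shows the blue cap's knob at (317,222), on the mid-line between the fingers. Its measured centre (0.624, -0.053) is within about 2 mm of the TCP.

Call:
drive_tool(commands=[{"fingers": 5, "dx": 0.1, "dy": -0.15, "dz": 3, "roll": 0}, {"fingers": 5, "dx": 0.1, "dy": -0.15, "dz": 5, "roll": 0}, {"fingers": 5, "dx": 0.1, "dy": -0.15, "dz": 6.2, "roll": 0}, {"fingers": 5, "dx": 0.1, "dy": -0.15, "dz": 7.0, "roll": 0}, {"fingers": 5, "dx": 0.1, "dy": -0.15, "dz": 7.1, "roll": 0}, {"fingers": 2, "dx": 0.1, "dy": -0.15, "dz": 7.1, "roll": 0}, {"fingers": 2, "dx": 0.1, "dy": -0.15, "dz": 7.1, "roll": 0}, {"fingers": 2, "dx": 0.1, "dy": -0.15, "dz": 7.1, "roll": 0}, {"fingers": 2, "dx": 0.1, "dy": -0.15, "dz": 7.1, "roll": 0}, {"fingers": 2, "dx": 0.1, "dy": -0.15, "dz": 7.1, "roll": 0}, {"fingers": 2, "dx": 0.1, "dy": -0.15, "dz": 7.1, "roll": 0}], newtons=20)

```text
time: 6.25
tool_pos: [0.6259, -0.0527, 0.3498]
tool_rot: [0.992, 0.13, 0.001, 0.0]
wrist_force: [-0.1, -1.2, 4.5]
width: 0.315
```

The opening reads 29.6 mm, which matches the 30 mm knob. Now lifting.

Call:
drive_tool(commands=[{"fingers": 2, "dx": 0, "dy": 0, "dz": -0.5, "roll": 0}, {"fingers": 2, "dx": 0, "dy": 0, "dz": -1.5, "roll": 0}, {"fingers": 2, "dx": 0, "dy": 0, "dz": -3, "roll": 0}, {"fingers": 2, "dx": 0, "dy": 0, "dz": -5, "roll": 0}, {"fingers": 2, "dx": 0, "dy": 0, "dz": -7, "roll": 0}, {"fingers": 2, "dx": 0, "dy": 0, "dz": -8.5, "roll": 0}, {"fingers": 2, "dx": 0, "dy": 0, "dz": -9.5, "roll": 0}, {"fingers": 2, "dx": 0, "dy": 0, "dz": -9.5, "roll": 0}])

```text
time: 7.05
tool_pos: [0.6258, -0.0526, 0.446]
tool_rot: [0.992, 0.13, 0.002, 0.001]
wrist_force: [-0.5, 0.1, -0.9]
width: 0.313
```

```bash
python3 - <<'E'
from h import *
go(.444,.224,.44)
p=arm.read_camera('wrist'); cv2.imwrite('pics/e_wrist.png',p['image'])
p=arm.read_camera('side'); cv2.imwrite('pics/e_side.png',cv2.resize(p['image'][100:320,220:420],None,fx=2.5,fy=2.5))
E
```

```text
shift cm [-10.46 -31.4    0.52] roll 0 curyaw 0.26 pos [ 0.6258 -0.0526  0.446 ] tilt z [ 3.7e-03 -8.0e-04 -1.0e+00] F [-0.47  0.07 -0.86] w 0.313 t 7.05
```

View pics/e_side.png

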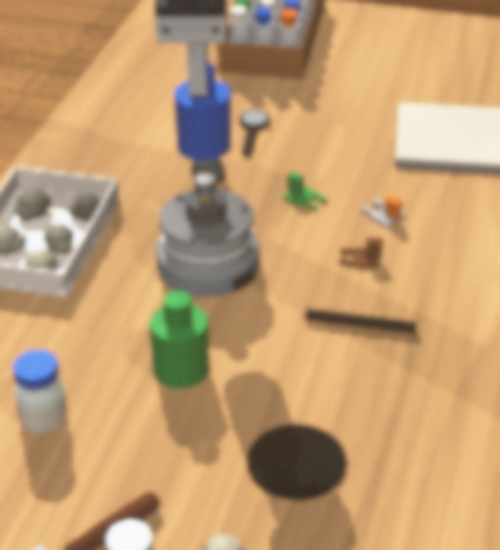

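The side view shows the cap held clear, at crop (203,120). The rod and hub are bare at (207,200) and the mat is at (297,460). Carrying the cap to the mat.

Call:
drive_tool(commands=[{"fingers": 2, "dx": -0.3, "dy": -1, "dz": 0, "roll": 0}, {"fingers": 2, "dx": -1, "dy": -3, "dz": 0, "roll": 0}, {"fingers": 2, "dx": -2, "dy": -6, "dz": 0, "roll": 0}, {"fingers": 2, "dx": -3, "dy": -9, "dz": 0, "roll": 0}, {"fingers": 2, "dx": -4, "dy": -12, "dz": 0, "roll": 0}, {"fingers": 2, "dx": -5, "dy": -15, "dz": 0, "roll": 0}, {"fingers": 2, "dx": -6, "dy": -18, "dz": 0, "roll": 0}, {"fingers": 2, "dx": -7, "dy": -21, "dz": 0, "roll": 0}, {"fingers": 2, "dx": -8, "dy": -24, "dz": 1, "roll": 0}, {"fingers": 2, "dx": -9, "dy": -27, "dz": 3, "roll": 0}, {"fingers": 2, "dx": -10, "dy": -30, "dz": 6, "roll": 0}, {"fingers": 2, "dx": -10.4, "dy": -31.2, "dz": 9, "roll": 0}, {"fingers": 2, "dx": -10.5, "dy": -31.4, "dz": 12, "roll": 0}, {"fingers": 2, "dx": -10.5, "dy": -31.4, "dz": 14, "roll": 0}, {"fingers": 2, "dx": -10.5, "dy": -31.4, "dz": 15, "roll": 0}, {"fingers": 2, "dx": -10.5, "dy": -31.4, "dz": 15, "roll": 0}])

```text
time: 8.75
tool_pos: [0.4421, 0.2238, 0.2916]
tool_rot: [0.992, 0.13, -0.002, 0.0]
wrist_force: [-0.4, -1.1, -0.4]
width: 0.316
```

```bash
python3 - <<'E'
from h import *
go(.444,.224,.278)
p=arm.read_camera('side'); cv2.imwrite('pics/f_side.png',cv2.resize(p['image'][180:340,240:440],None,fx=3,fy=3))
E
```

```text
shift cm [0.2  0.03 1.36] roll 0 curyaw 0.26 pos [0.4421 0.2238 0.2916] tilt z [-0.0047 -0.0013 -1.    ] F [-0.39 -1.08 -0.44] w 0.316 t 8.75
```

View pics/f_side.png

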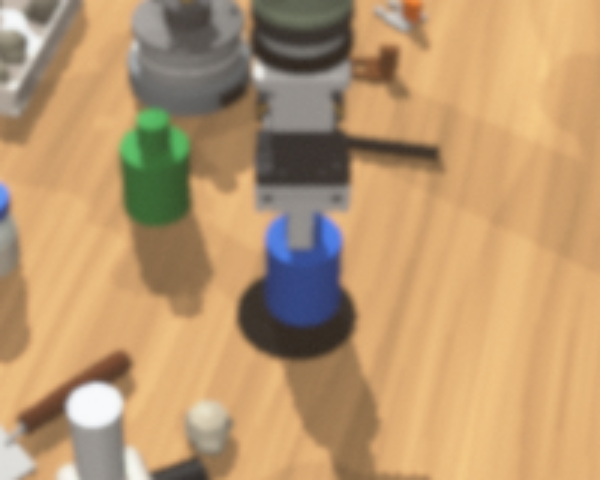

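The cap is over the mat at (300,300), still about 15 mm above it. Lowering gently until it touches.

Call:
drive_tool(commands=[{"fingers": 2, "dx": 0.2, "dy": 0, "dz": 0.6, "roll": 0}, {"fingers": 2, "dx": 0.2, "dy": 0, "dz": 1.1, "roll": 0}, {"fingers": 2, "dx": 0.2, "dy": 0, "dz": 1.3, "roll": 0}, {"fingers": 2, "dx": 0.2, "dy": 0, "dz": 1.4, "roll": 0}, {"fingers": 2, "dx": 0.2, "dy": 0, "dz": 1.4, "roll": 0}])

```text
time: 9.3
tool_pos: [0.4453, 0.2244, 0.2797]
tool_rot: [0.992, 0.129, 0.0, -0.0]
wrist_force: [0.2, 1.0, -0.5]
width: 0.315
```

Call:
drive_tool(commands=[{"fingers": 2, "dx": 0, "dy": 0, "dz": 0.1, "roll": 0}, {"fingers": 2, "dx": 0, "dy": 0, "dz": 0.2, "roll": 0}, {"fingers": 2, "dx": 0, "dy": 0, "dz": 0.2, "roll": 0}])

```text
time: 9.6
tool_pos: [0.4452, 0.2244, 0.2776]
tool_rot: [0.992, 0.13, -0.0, 0.0]
wrist_force: [-0.6, -0.3, -0.6]
width: 0.312
```

Call:
drive_tool(commands=[{"fingers": 2, "dx": 0, "dy": 0, "dz": 0.05, "roll": 0}, {"fingers": 2, "dx": 0, "dy": 0, "dz": 0.1, "roll": 0}, {"fingers": 2, "dx": 0, "dy": 0, "dz": 0.1, "roll": 0}])

```text
time: 9.9
tool_pos: [0.4453, 0.2244, 0.2768]
tool_rot: [0.992, 0.13, 0.0, -0.0]
wrist_force: [-0.2, -0.4, -0.1]
width: 0.314
```

Call:
drive_tool(commands=[{"fingers": 2, "dx": 0, "dy": 0, "dz": 0.05, "roll": 0}, {"fingers": 2, "dx": 0, "dy": 0, "dz": 0.1, "roll": 0}, {"fingers": 2, "dx": 0, "dy": 0, "dz": 0.1, "roll": 0}])

```text
time: 10.2
tool_pos: [0.4456, 0.2245, 0.2767]
tool_rot: [0.992, 0.13, 0.0, 0.0]
wrist_force: [-1.5, -1.7, 5.3]
width: 0.316
```

Contact shows as 5 N upwards with the height stalled. Releasing, then rising.

Call:
drive_tool(commands=[{"fingers": 4.5, "dx": 0, "dy": 0, "dz": 0, "roll": 0}, {"fingers": 4.5, "dx": 0, "dy": 0, "dz": 0, "roll": 0}, {"fingers": 4.5, "dx": 0, "dy": 0, "dz": 0, "roll": 0}, {"fingers": 4.5, "dx": 0, "dy": 0, "dz": 0, "roll": 0}, {"fingers": 4.5, "dx": 0, "dy": 0, "dz": -2, "roll": 0}, {"fingers": 4.5, "dx": 0, "dy": 0, "dz": -6, "roll": 0}, {"fingers": 4.5, "dx": 0, "dy": 0, "dz": -11, "roll": 0}, {"fingers": 4.5, "dx": 0, "dy": 0, "dz": -16, "roll": 0}, {"fingers": 4.5, "dx": 0, "dy": 0, "dz": -16, "roll": 0}])

```text
time: 11.1
tool_pos: [0.4472, 0.2251, 0.4442]
tool_rot: [0.992, 0.13, 0.008, -0.001]
wrist_force: [1.2, 0.1, -0.2]
width: 0.481
```

```bash
python3 - <<'E'
from m import *
go(.43,-.2,.43)
p=arm.read_camera('side'); cv2.imwrite('pics/g_side.png',cv2.resize(p['image'][100:340,220:460],None,fx=2.5,fy=2.5))
p=arm.read_camera('wrist'); cv2.imwrite('pics/g_wrist.png',p['image'])
c,uv=cloud(p); b=p['image'].astype(int)[uv[:,1],uv[:,0]]
blue=(b[:,0]>b[:,2]+50)&(b[:,0]>b[:,1]+40)
for lo,hi in [(.095,.108),(.065,.08)]:
    k=blue&(c[:,2]>lo)&(c[:,2]<hi)&(np.hypot(c[:,0]-.445,c[:,1]-.224)<.06)
    if k.sum()>5: print(midr(c[k,:2]),c[k].mean(0),k.sum())
p=arm.read_camera('top'); cv2.imwrite('pics/g_top.png',p['image'])
c,uv=cloud(p)
r=np.hypot(c[:,0]-.6245,c[:,1]+.0545)
for r0 in range(0,60,4):
    k=(r*1000>=r0)&(r*1000<r0+4); print(r0,np.round(np.percentile(c[k,2],[10,50,90]),4),k.sum())
E
```

```text
shift cm [-12.61  40.64   1.18] roll 0 curyaw 0.26 pos [0.4472 0.2251 0.4442] tilt z [ 0.0158  0.0049 -0.9999] F [ 1.18  0.11 -0.2 ] w 0.481 t 11.1
(array([0.44324097, 0.22404839]), 0.014878073692321777) [0.44400885 0.22425587 0.10148907] 727
(array([0.44304761, 0.22401239]), 0.03098003578186035) [0.44718995 0.22505009 0.07176679] 1808
0 [0.1274 0.1289 0.1297] 9
4 [0.1266 0.1284 0.1298] 33
8 [0.1005 0.1253 0.1286] 73
12 [0.0995 0.1012 0.103 ] 50
16 [0.0991 0.1009 0.103 ] 76
20 [0.0802 0.1    0.1026] 145
24 [0.0745 0.0764 0.0792] 77
28 [0.0745 0.0763 0.0787] 126
32 [0.0745 0.0764 0.0781] 154
36 [0.0744 0.0765 0.0787] 168
40 [0.0746 0.0766 0.0784] 199
44 [0.0747 0.0768 0.0789] 209
48 [0.0747 0.0764 0.079 ] 224
52 [0.0303 0.0753 0.078 ] 352
56 [0.0279 0.0301 0.0325] 138
```

View pics/g_side.png

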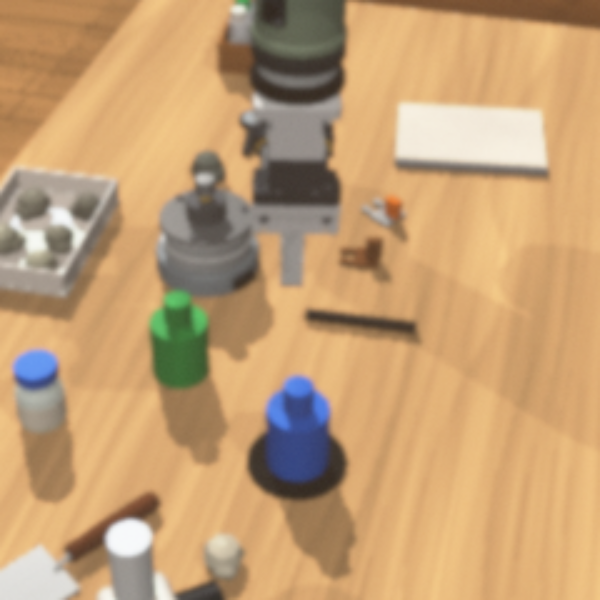

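View pics/g_wrist.png

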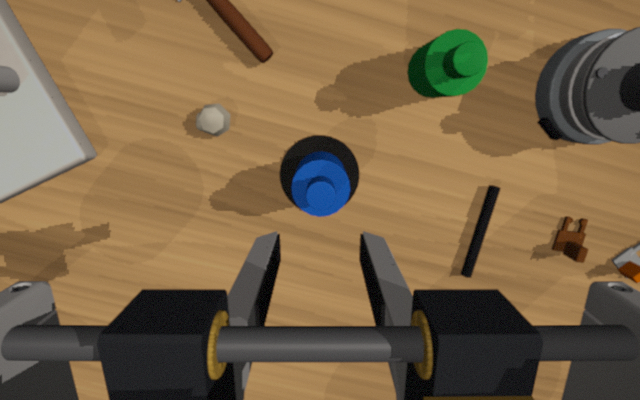

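The cap stands upright on the mat, at (300,440) in the side crop. Its measured centre is about 1.5 mm from the mat's, and its top is at 0.101 m. In the depth map the hub's top is at about z = 0.1005. Next is the clip: orange tab at (0.429, -0.206), yaw about -0.62.

Call:
drive_tool(commands=[{"fingers": 4, "dx": -2, "dy": 6, "dz": 0, "roll": 0.15}, {"fingers": 4, "dx": -13, "dy": 41, "dz": 4, "roll": 0.88}, {"fingers": 4, "dx": -13, "dy": 41, "dz": 4, "roll": 0.88}, {"fingers": 4, "dx": -13, "dy": 41, "dz": 8, "roll": 0.88}, {"fingers": 4, "dx": -13, "dy": 41, "dz": 8, "roll": 0.88}, {"fingers": 4, "dx": -13, "dy": 41, "dz": 8, "roll": 0.88}, {"fingers": 4, "dx": -13, "dy": 41, "dz": 8, "roll": 0.88}, {"fingers": 4, "dx": -13, "dy": 41, "dz": 8, "roll": 0.88}, {"fingers": 4, "dx": -13, "dy": 41, "dz": 8, "roll": 0.88}, {"fingers": 4, "dx": -13, "dy": 41, "dz": 8, "roll": 0.88}, {"fingers": 4, "dx": -13, "dy": 41, "dz": 8, "roll": 0.88}, {"fingers": 4, "dx": -13, "dy": 41, "dz": 8, "roll": 0.88}, {"fingers": 4, "dx": -13, "dy": 41, "dz": 8, "roll": 0.88}, {"fingers": 4, "dx": -13, "dy": 41, "dz": 8, "roll": 0.88}])

```text
time: 12.65
tool_pos: [0.4252, -0.204, 0.3558]
tool_rot: [0.953, -0.304, 0.0, 0.0]
wrist_force: [1.1, 0.2, 0.1]
width: 0.425
```

```bash
python3 - <<'E'
from m import *
p=arm.read_camera('wrist'); cv2.imwrite('pics/h_wrist.png',p['image'])
c,uv=cloud(p); b=p['image'].astype(int)[uv[:,1],uv[:,0]]
near=(np.hypot(c[:,0]-.44,c[:,1]+.21)<.05)
o=near&(b[:,2]>b[:,0]+90)&(b[:,2]>b[:,1]+60)
t=o&(c[:,2]>.028); P=c[t,:2]
print('tab',c[t].mean(0),t.sum(),cv2.minAreaRect((P*1000).astype(np.float32)))
g=near&(abs(b[:,2]-b[:,0])<35)&(b.max(1)>90)&(c[:,2]<.012)&(c[:,2]>.002)
P=c[g][:,:2]; print('plate',P.mean(0),g.sum(),cv2.minAreaRect((P*1000).astype(np.float32)))
for l,h in [('clip_tab',.031),('clip_mouth',.0025),('clip',.0)]:
    for d in arm.spot_point(l,p)[:3]: print('  ',l,round(d['conf'],2),d['pixel'],np.round(w_plane(p,[d['pixel']],h)[0],4))
go(.429,-.2064,.35,-.62)
E
```

```text
tab [ 0.42875327 -0.20616709  0.02958981] 239 ((428.6319580078125, -206.18075561523438), (11.176460266113281, 19.260160446166992), 58.106964111328125)
plate [ 0.44102221 -0.21378525] 1119 ((442.84014892578125, -214.75491333007812), (36.92691421508789, 47.768367767333984), 58.293067932128906)
   clip_tab 0.95 [240.4, 235.8] [ 0.4344 -0.1164  0.031 ]
   clip_tab 0.78 [323.0, 190.2] [ 0.4254 -0.2067  0.031 ]
   clip_tab 0.67 [251.0, 48.5] [ 0.5584 -0.2279  0.031 ]
   clip_mouth 0.98 [221.2, 195.2] [ 0.4746 -0.1159  0.0025]
   clip_mouth 0.93 [268.3, 94.9] [ 0.5239 -0.2141  0.0025]
   clip_mouth 0.81 [315.9, 143.9] [ 0.4611 -0.2238  0.0025]
   clip 0.79 [225.2, 202.9] [ 0.4659 -0.113   0.    ]
   clip 0.76 [262.3, 86.6] [ 0.5333 -0.2138  0.    ]
   clip 0.65 [319.4, 149.7] [ 0.4543 -0.2231  0.    ]
shift cm [ 0.41 -0.08  0.59] roll 0.001 curyaw -0.619 pos [ 0.4251 -0.2047  0.3559] tilt z [ 5.e-04 -3.e-04 -1.e+00] F [0.18 0.21 0.04] w 0.43 t 12.85
```

View pics/h_wrist.png

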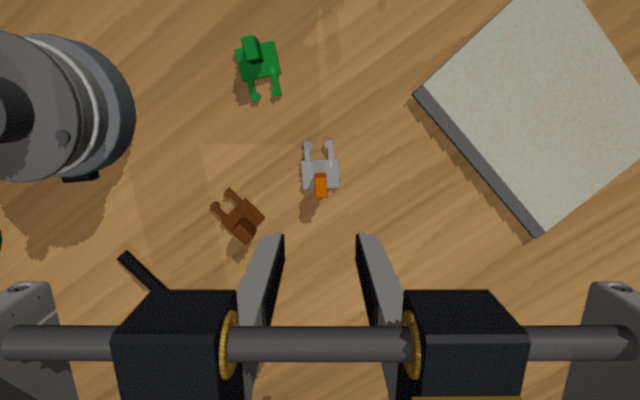

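The steel clip with the orange tab is at (321,180), its yaw refined to -0.555. The brown clip (238,215) and the green one (258,68) are well clear of the fingers.

Call:
drive_tool(commands=[{"fingers": 4, "dx": 0.4, "dy": -0.1, "dz": 4, "roll": -0.064}, {"fingers": 4, "dx": 0.4, "dy": -0.1, "dz": 8, "roll": -0.064}, {"fingers": 4, "dx": 0.4, "dy": -0.1, "dz": 11, "roll": -0.064}, {"fingers": 4, "dx": 0.4, "dy": -0.1, "dz": 11, "roll": -0.064}, {"fingers": 4, "dx": 0.4, "dy": -0.1, "dz": 11, "roll": -0.064}])

```text
time: 13.35
tool_pos: [0.429, -0.2067, 0.2459]
tool_rot: [0.962, -0.274, -0.0, -0.0]
wrist_force: [0.2, -0.5, -0.0]
width: 0.426
```

```bash
python3 - <<'E'
from m import *
go(.4287,-.2062,.208,-.555)
p=arm.read_camera('wrist'); cv2.imwrite('pics/i_wrist.png',p['image'])
c,uv=cloud(p); b=p['image'].astype(int)[uv[:,1],uv[:,0]]
near=(np.hypot(c[:,0]-.44,c[:,1]+.21)<.05)
o=near&(b[:,2]>b[:,0]+90)&(b[:,2]>b[:,1]+60)
t=o&(c[:,2]>.028); P=c[t,:2]
print('tab',c[t].mean(0),t.sum(),cv2.minAreaRect((P*1000).astype(np.float32)))
g=near&(abs(b[:,2]-b[:,0])<35)&(b.max(1)>90)&(c[:,2]<.012)&(c[:,2]>.002)
P=c[g][:,:2]; print('plate',P.mean(0),g.sum(),cv2.minAreaRect((P*1000).astype(np.float32)))
E
```

```text
shift cm [-0.05 -0.03  3.79] roll -0.001 curyaw -0.556 pos [ 0.429  -0.2067  0.2459] tilt z [-4.e-04  3.e-04 -1.e+00] F [ 0.18 -0.52 -0.02] w 0.426 t 13.35
tab [ 0.4288994  -0.20627213  0.02965413] 524 ((428.5611877441406, -206.3444061279297), (11.121373176574707, 19.473533630371094), 57.727638244628906)
plate [ 0.44136333 -0.21388481] 2330 ((442.5771179199219, -215.09799194335938), (36.806060791015625, 47.806251525878906), 57.381439208984375)
```

View pics/i_wrist.png

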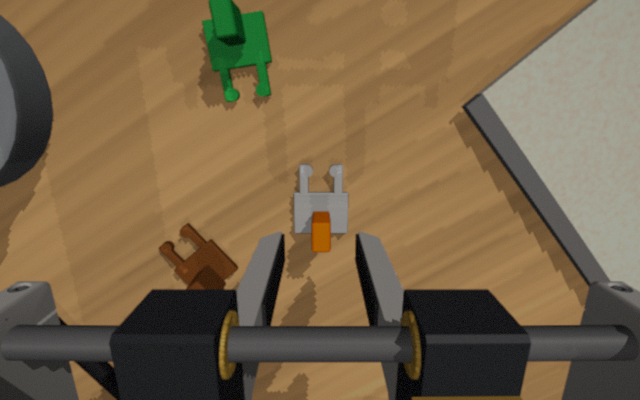

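Call:
drive_tool(commands=[{"fingers": 4, "dx": 0, "dy": 0, "dz": 2, "roll": 0.01}, {"fingers": 4, "dx": 0, "dy": 0, "dz": 3.3, "roll": 0.01}, {"fingers": 4, "dx": 0, "dy": 0, "dz": 3.75, "roll": 0.01}, {"fingers": 4, "dx": 0, "dy": 0, "dz": 3.75, "roll": 0.01}, {"fingers": 0.6, "dx": 0, "dy": 0, "dz": 3.75, "roll": 0.01}, {"fingers": 0.6, "dx": 0, "dy": 0, "dz": 3.75, "roll": 0.01}, {"fingers": 0.6, "dx": 0, "dy": 0, "dz": 3.75, "roll": 0.01}, {"fingers": 0.6, "dx": 0, "dy": 0, "dz": 3.75, "roll": 0.01}, {"fingers": 0.6, "dx": 0, "dy": 0, "dz": 3.75, "roll": 0.01}, {"fingers": 0.6, "dx": 0, "dy": 0, "dz": 3.75, "roll": 0.01}], newtons=35)

```text
time: 14.4
tool_pos: [0.429, -0.2069, 0.2085]
tool_rot: [0.96, -0.279, 0.0, 0.0]
wrist_force: [0.1, 0.4, 2.9]
width: 0.126
```

The tab is gripped: the opening is 11.8 mm against the tab's 12 mm. Lifting, then moving to a point in front of the stack at yaw 0.

Call:
drive_tool(commands=[{"fingers": 0.6, "dx": 0, "dy": 0, "dz": -1, "roll": 0}, {"fingers": 0.6, "dx": 0, "dy": 0, "dz": -3, "roll": 0}, {"fingers": 0.6, "dx": 0, "dy": 0, "dz": -6, "roll": 0}, {"fingers": 0.6, "dx": 0, "dy": 0, "dz": -9, "roll": 0}, {"fingers": 0.6, "dx": 0, "dy": 0, "dz": -12, "roll": 0}, {"fingers": 0.6, "dx": 0, "dy": 0, "dz": -14, "roll": 0}, {"fingers": 0.6, "dx": 0, "dy": 0, "dz": -15, "roll": -0.1}, {"fingers": 0.6, "dx": 0, "dy": 0, "dz": -15, "roll": -0.2}, {"fingers": 0.6, "dx": 0, "dy": 0, "dz": -15, "roll": -0.3}, {"fingers": 0.6, "dx": 0, "dy": 0, "dz": -15, "roll": -0.4}, {"fingers": 0.6, "dx": 0, "dy": 0, "dz": -15, "roll": -0.5}, {"fingers": 0.6, "dx": 0, "dy": 0, "dz": -15, "roll": -0.565}, {"fingers": 0.6, "dx": 0, "dy": 0, "dz": -15, "roll": -0.565}, {"fingers": 0.6, "dx": 0, "dy": 0, "dz": -15, "roll": -0.565}])

```text
time: 15.8
tool_pos: [0.4287, -0.2066, 0.3583]
tool_rot: [1.0, -0.001, 0.0, -0.0]
wrist_force: [-0.4, -0.2, -0.3]
width: 0.126
```

```bash
python3 -c "
from h import *
go(.535,-.0545,.345,0)"
```

```text
shift cm [ 10.59 -15.24   1.33] roll -0.003 curyaw -0.003 pos [ 0.4287 -0.2066  0.3583] tilt z [ 0.  0. -1.] F [-0.4  -0.16 -0.34] w 0.126 t 15.8
```

Call:
drive_tool(commands=[{"fingers": 0.6, "dx": 1, "dy": -1.5, "dz": 0, "roll": -0.003}, {"fingers": 0.6, "dx": 3, "dy": -4.5, "dz": 0, "roll": -0.003}, {"fingers": 0.6, "dx": 5, "dy": -7.5, "dz": 0, "roll": -0.003}, {"fingers": 0.6, "dx": 7, "dy": -10.5, "dz": 0, "roll": -0.003}, {"fingers": 0.6, "dx": 9, "dy": -13, "dz": 0.5, "roll": -0.003}, {"fingers": 0.6, "dx": 10.2, "dy": -14.8, "dz": 1, "roll": -0.003}, {"fingers": 0.6, "dx": 10.6, "dy": -15.2, "dz": 1.3, "roll": -0.003}, {"fingers": 0.6, "dx": 10.6, "dy": -15.2, "dz": 1.3, "roll": -0.003}, {"fingers": 0.6, "dx": 10.6, "dy": -15.2, "dz": 1.3, "roll": -0.003}])

```text
time: 16.7
tool_pos: [0.5346, -0.0555, 0.345]
tool_rot: [1.0, 0.0, -0.0, 0.0]
wrist_force: [0.1, 0.3, -0.9]
width: 0.126
```

```bash
cat > look.py <<'E'
import sys
from m import *
go(.5545,-.0545,.3185,0)
p=arm.read_camera('wrist'); cv2.imwrite(f'pics/{sys.argv[1]}.png',p['image'])
c,uv=cloud(p); b=p['image'].astype(int)[uv[:,1],uv[:,0]]
q=c-np.array([.6245,-.0545,0]); r=np.hypot(q[:,0],q[:,1])
k=(r<.016)&(c[:,2]>.122); print('rodtop',midr(c[k,:2]),np.median(c[k,2]),k.sum())
k=(r<.075)&(abs(c[:,2]-.076)<.004); print('lid',midr(c[k,:2]),np.median(c[k,2]),k.sum())
k=(r<.03)&(r>.013)&(c[:,2]>.094)&(c[:,2]<.108); print('hub',midr(c[k,:2]),np.percentile(c[k,2],[10,50,90]),k.sum())
T=np.array(arm.read_state()['tool_pos']); d=c-T
n=(abs(d[:,0]-.02)<.06)&(abs(d[:,1])<.03)&(d[:,2]<-.170)&(d[:,2]>-.225)
o=n&(b[:,2]>b[:,0]+90)&(b[:,2]>b[:,1]+60); print('tab rel',d[o].mean(0),o.sum(),d[o].min(0),d[o].max(0))
g=n&(abs(b[:,2]-b[:,0])<35)&(b.max(1)>90)&(d[:,2]<-.196)&(d[:,2]>-.212)
P=d[g][:,:2]; print('plate rel',d[g].mean(0),g.sum(),cv2.minAreaRect((P*1000).astype(np.float32)))
E
python3 look.py j_wrist
```

```text
shift cm [ 1.99 -0.1   2.65] roll 0.001 curyaw 0.001 pos [ 0.5346 -0.0555  0.345 ] tilt z [-8.e-04 -4.e-04 -1.e+00] F [ 0.08  0.28 -0.94] w 0.126 t 16.7
rodtop (array([ 0.62419446, -0.0535032 ]), 0.01162657928466797) 0.12613107657125594 1341
lid (array([ 0.6242049 , -0.05344135]), 0.056006477355957034) 0.07480783385926801 16120
hub (array([ 0.62431274, -0.05328209]), 0.024065773010253907) [0.09833992 0.09922575 0.10009585] 3210
tab rel [ 0.00255906  0.00101286 -0.18203535] 966 [-0.00960146 -0.00453076 -0.20153114] [ 0.00972441  0.00633219 -0.17723874]
plate rel [ 0.02040831  0.00085927 -0.20498544] 2398 ((22.693485260009766, 0.9410896301269531), (35.32014083862305, 36.52277755737305), 0.024225950241088867)
```

View pics/j_wrist.png

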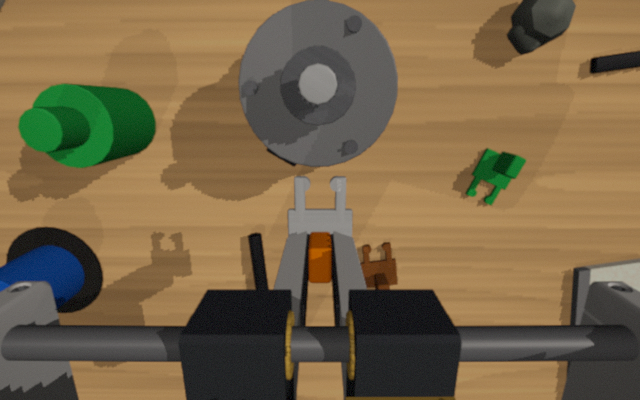

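The wrist view shows the clip held straight: nubs at (301,182) and (339,182), rod at (318,84). Measured in this same image, the rod's axis is (0.6242, -0.0535). The clip's centre-line is 1.1 mm off it in y. The hub's top comes out at about 0.1004. I'll put the arm tips over the hub's edge and feel downwards.

Call:
drive_tool(commands=[{"fingers": 0.6, "dx": 1, "dy": -0.11, "dz": 0.5, "roll": 0}, {"fingers": 0.6, "dx": 2.5, "dy": -0.11, "dz": 1.5, "roll": 0}, {"fingers": 0.6, "dx": 3.3, "dy": -0.11, "dz": 2.5, "roll": 0}, {"fingers": 0.6, "dx": 3.3, "dy": -0.11, "dz": 3.2, "roll": 0}, {"fingers": 0.6, "dx": 3.3, "dy": -0.11, "dz": 3.2, "roll": 0}, {"fingers": 0.6, "dx": 3.3, "dy": -0.11, "dz": 3.2, "roll": 0}])

```text
time: 17.35
tool_pos: [0.5676, -0.0538, 0.3127]
tool_rot: [1.0, 0.001, -0.001, -0.0]
wrist_force: [0.1, 0.5, -0.9]
width: 0.123
```

```bash
python3 look.py k_wrist
```

```text
shift cm [-1.31  0.07 -0.58] roll 0.002 curyaw 0.002 pos [ 0.5676 -0.0538  0.3127] tilt z [-1.3e-03  3.0e-04 -1.0e+00] F [ 0.1   0.48 -0.91] w 0.123 t 17.35
rodtop (array([ 0.62410321, -0.05363207]), 0.011679595947265625) 0.1261311535016938 1661
lid (array([ 0.62434106, -0.05348129]), 0.056028018951416014) 0.07479928882525652 17418
hub (array([ 0.62106049, -0.05423041]), 0.02688462257385254) [0.09845602 0.09934064 0.10181773] 3812
tab rel [ 0.00239859  0.00083194 -0.18250488] 990 [-0.00985654 -0.00475933 -0.2015156 ] [ 0.00951501  0.00625485 -0.1775131 ]
plate rel [ 0.02005934  0.00075935 -0.20530802] 2440 ((35.67201232910156, 0.39432334899902344), (36.61764907836914, 63.04096984863281), 89.17595672607422)
```

View pics/k_wrist.png

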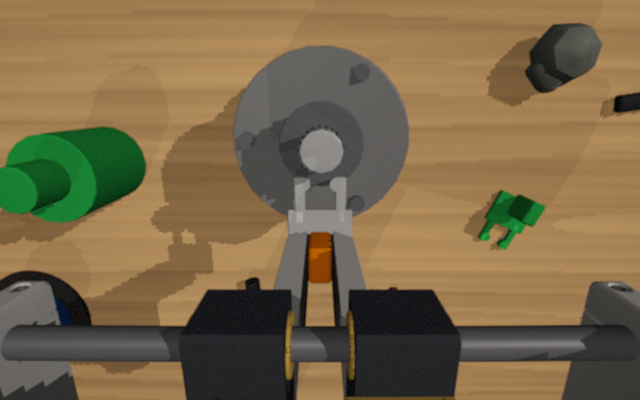

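The nubs, at (301,186) and (339,186), straddle the rod's line (322,150) and are over the hub's near edge. Feeling down.

Call:
drive_tool(commands=[{"fingers": 0.6, "dx": 0, "dy": 0, "dz": 0.1, "roll": 0}, {"fingers": 0.6, "dx": 0, "dy": 0, "dz": 0.2, "roll": 0}, {"fingers": 0.6, "dx": 0, "dy": 0, "dz": 0.25, "roll": 0}, {"fingers": 0.6, "dx": 0, "dy": 0, "dz": 0.25, "roll": 0}])

```text
time: 17.8
tool_pos: [0.5679, -0.0537, 0.3107]
tool_rot: [1.0, 0.001, 0.0, 0.0]
wrist_force: [0.2, -0.7, -0.9]
width: 0.119
```

Call:
drive_tool(commands=[{"fingers": 0.6, "dx": 0, "dy": 0, "dz": 0.05, "roll": 0}, {"fingers": 0.6, "dx": 0, "dy": 0, "dz": 0.05, "roll": 0}])

```text
time: 18.0
tool_pos: [0.568, -0.0537, 0.3101]
tool_rot: [1.0, 0.001, -0.0, 0.0]
wrist_force: [0.5, -0.1, -1.4]
width: 0.122
```

Call:
drive_tool(commands=[{"fingers": 0.6, "dx": 0, "dy": 0, "dz": 0.04, "roll": 0}, {"fingers": 0.6, "dx": 0, "dy": 0, "dz": 0.04, "roll": 0}])

```text
time: 18.2
tool_pos: [0.568, -0.0537, 0.3097]
tool_rot: [1.0, 0.001, -0.0, -0.0]
wrist_force: [-0.7, 0.5, -1.4]
width: 0.127
```

Call:
drive_tool(commands=[{"fingers": 0.6, "dx": 0, "dy": 0, "dz": 0.03, "roll": 0}, {"fingers": 0.6, "dx": 0, "dy": 0, "dz": 0.03, "roll": 0}])

```text
time: 18.4
tool_pos: [0.568, -0.0537, 0.3094]
tool_rot: [1.0, 0.001, -0.0, -0.0]
wrist_force: [-0.4, -0.8, -0.3]
width: 0.125
```

Call:
drive_tool(commands=[{"fingers": 0.6, "dx": 0, "dy": 0, "dz": 0.03, "roll": 0}, {"fingers": 0.6, "dx": 0, "dy": 0, "dz": 0.03, "roll": 0}])

```text
time: 18.6
tool_pos: [0.568, -0.0537, 0.3091]
tool_rot: [1.0, 0.001, -0.0, -0.0]
wrist_force: [0.2, -0.1, -0.5]
width: 0.123
```

Call:
drive_tool(commands=[{"fingers": 0.6, "dx": 0, "dy": 0, "dz": 0.03, "roll": 0}, {"fingers": 0.6, "dx": 0, "dy": 0, "dz": 0.03, "roll": 0}])

```text
time: 18.8
tool_pos: [0.5681, -0.0537, 0.3091]
tool_rot: [1.0, 0.001, 0.0, 0.0]
wrist_force: [0.1, 0.8, 0.0]
width: 0.126
```

Call:
drive_tool(commands=[{"fingers": 0.6, "dx": 0, "dy": 0, "dz": 0.03, "roll": 0}, {"fingers": 0.6, "dx": 0, "dy": 0, "dz": 0.03, "roll": 0}])

```text
time: 19.0
tool_pos: [0.5681, -0.0538, 0.309]
tool_rot: [1.0, 0.001, 0.0, 0.0]
wrist_force: [0.0, -0.2, 1.9]
width: 0.12
```

Contact at TCP z of about 0.3091, against 0.3089 predicted. Backing off about 0.6 mm and advancing to just short of the groove.

Call:
drive_tool(commands=[{"fingers": 0.6, "dx": 0, "dy": 0, "dz": -0.06, "roll": 0}, {"fingers": 0.6, "dx": 0, "dy": 0, "dz": -0.12, "roll": 0}, {"fingers": 0.6, "dx": 0.3, "dy": 0, "dz": -0.12, "roll": 0}, {"fingers": 0.6, "dx": 0.6, "dy": 0, "dz": -0.12, "roll": 0}, {"fingers": 0.6, "dx": 0.9, "dy": 0, "dz": -0.12, "roll": 0}, {"fingers": 0.6, "dx": 1.1, "dy": 0, "dz": -0.12, "roll": 0}, {"fingers": 0.6, "dx": 1.1, "dy": 0, "dz": -0.12, "roll": 0}])

```text
time: 19.7
tool_pos: [0.5793, -0.0537, 0.3097]
tool_rot: [1.0, 0.001, 0.0, -0.0]
wrist_force: [-1.0, -0.0, 0.4]
width: 0.124
```

```bash
python3 look.py l_wrist
```

```text
shift cm [-2.48  0.07 -0.88] roll 0.002 curyaw 0.002 pos [ 0.5793 -0.0537  0.3097] tilt z [ 1.e-04  0.e+00 -1.e+00] F [-0.99 -0.04  0.37] w 0.124 t 19.7
rodtop (array([ 0.6216441 , -0.05451883]), 0.014231600761413575) 0.21695764178379934 4132
lid (array([ 0.62432764, -0.05361355]), 0.0559310073852539) 0.07479041082541378 16339
hub (array([ 0.6210542, -0.0542973]), 0.027134429931640624) [0.09849785 0.09954049 0.10499034] 4107
tab rel [ 0.00297326  0.00075731 -0.18192344] 991 [-0.00941333 -0.00479788 -0.20065963] [ 0.01006145  0.00616032 -0.17710253]
plate rel [ 0.01848155  0.0007337  -0.20480295] 2125 ((30.494468688964844, 0.46106910705566406), (36.57701873779297, 50.6080207824707), 89.42285919189453)
```

View pics/l_wrist.png

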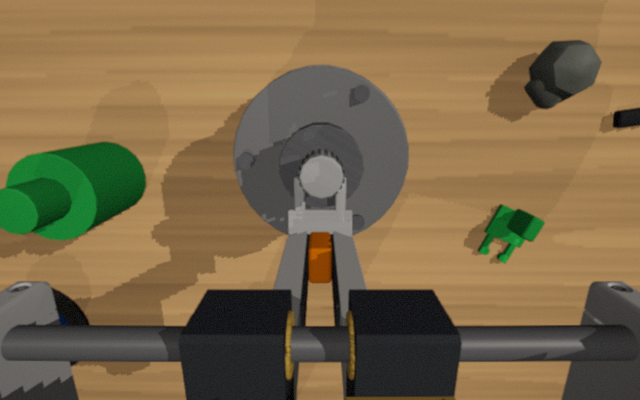

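The clip is centred on the rod: arms at (301,200) and (341,200), rod head at (321,177). There is no contact force yet. Pushing in 1 mm steps.

Call:
drive_tool(commands=[{"fingers": 0.6, "dx": 0.1, "dy": 0.04, "dz": 0, "roll": 0}, {"fingers": 0.6, "dx": 0.2, "dy": 0.04, "dz": 0, "roll": 0}, {"fingers": 0.6, "dx": 0.2, "dy": 0.04, "dz": 0, "roll": 0}])

```text
time: 20.05
tool_pos: [0.581, -0.0541, 0.3098]
tool_rot: [1.0, 0.001, 0.0, 0.0]
wrist_force: [-0.3, -0.4, -1.3]
width: 0.124
```

Call:
drive_tool(commands=[{"fingers": 0.6, "dx": 0.1, "dy": 0, "dz": 0, "roll": 0}, {"fingers": 0.6, "dx": 0.1, "dy": 0, "dz": 0, "roll": 0}])

```text
time: 20.25
tool_pos: [0.5818, -0.0542, 0.3096]
tool_rot: [1.0, 0.001, -0.0, 0.0]
wrist_force: [-1.4, -0.8, -0.6]
width: 0.124
```

Call:
drive_tool(commands=[{"fingers": 0.6, "dx": 0.1, "dy": 0, "dz": 0, "roll": 0}, {"fingers": 0.6, "dx": 0.1, "dy": 0, "dz": 0, "roll": 0}])

```text
time: 20.45
tool_pos: [0.5825, -0.0541, 0.3093]
tool_rot: [1.0, 0.001, -0.001, -0.0]
wrist_force: [-2.2, -1.2, -0.6]
width: 0.123
```

Call:
drive_tool(commands=[{"fingers": 0.6, "dx": 0.1, "dy": 0.02, "dz": 0, "roll": 0}, {"fingers": 0.6, "dx": 0.1, "dy": 0.02, "dz": 0, "roll": 0}])

```text
time: 20.65
tool_pos: [0.5835, -0.0542, 0.3093]
tool_rot: [1.0, 0.001, -0.001, -0.0]
wrist_force: [-3.8, -1.0, -0.8]
width: 0.125
```

Call:
drive_tool(commands=[{"fingers": 0.6, "dx": 0.1, "dy": 0, "dz": 0, "roll": 0}, {"fingers": 0.6, "dx": 0.1, "dy": 0, "dz": 0, "roll": 0}])

```text
time: 20.85
tool_pos: [0.5847, -0.0542, 0.3093]
tool_rot: [1.0, 0.001, -0.001, -0.0]
wrist_force: [-3.2, -0.5, -1.9]
width: 0.125
```

Call:
drive_tool(commands=[{"fingers": 0.6, "dx": 0.1, "dy": 0, "dz": 0, "roll": 0}, {"fingers": 0.6, "dx": 0.1, "dy": 0, "dz": 0, "roll": 0}])

```text
time: 21.05
tool_pos: [0.5861, -0.0542, 0.3097]
tool_rot: [1.0, 0.001, 0.0, -0.0]
wrist_force: [-2.9, -0.6, -1.4]
width: 0.124
```

Call:
drive_tool(commands=[{"fingers": 0.6, "dx": 0.1, "dy": 0, "dz": 0, "roll": 0}, {"fingers": 0.6, "dx": 0.1, "dy": 0, "dz": 0, "roll": 0}])

```text
time: 21.25
tool_pos: [0.5877, -0.0542, 0.3102]
tool_rot: [1.0, 0.001, 0.001, 0.0]
wrist_force: [-1.4, -1.5, -1.5]
width: 0.126
```

The peak was about 4 N and the force is now falling, so the nubs are past the widest part. Continuing home.

Call:
drive_tool(commands=[{"fingers": 0.6, "dx": 0.1, "dy": 0, "dz": 0.04, "roll": 0}, {"fingers": 0.6, "dx": 0.2, "dy": 0, "dz": 0.04, "roll": 0}, {"fingers": 0.6, "dx": 0.2, "dy": 0, "dz": 0.04, "roll": 0}])

```text
time: 21.55
tool_pos: [0.5901, -0.0543, 0.3101]
tool_rot: [1.0, 0.001, 0.002, 0.0]
wrist_force: [2.4, -0.9, -2.4]
width: 0.123
```

Call:
drive_tool(commands=[{"fingers": 0.6, "dx": 0.1, "dy": 0, "dz": 0, "roll": 0}, {"fingers": 0.6, "dx": 0.2, "dy": 0, "dz": 0, "roll": 0}, {"fingers": 0.6, "dx": 0.2, "dy": 0, "dz": 0, "roll": 0}])

```text
time: 21.85
tool_pos: [0.5915, -0.0543, 0.3097]
tool_rot: [1.0, 0.001, 0.001, 0.0]
wrist_force: [2.3, 0.7, -0.6]
width: 0.126
```

Call:
drive_tool(commands=[{"fingers": 0.6, "dx": 0.1, "dy": 0, "dz": 0, "roll": 0}, {"fingers": 0.6, "dx": 0.1, "dy": 0, "dz": 0, "roll": 0}])

```text
time: 22.05
tool_pos: [0.5923, -0.0543, 0.3095]
tool_rot: [1.0, 0.001, 0.001, 0.0]
wrist_force: [2.9, -0.5, -0.4]
width: 0.123
```

Call:
drive_tool(commands=[{"fingers": 0.6, "dx": 0.1, "dy": 0, "dz": 0, "roll": 0}, {"fingers": 0.6, "dx": 0.1, "dy": 0, "dz": 0, "roll": 0}])

```text
time: 22.25
tool_pos: [0.5931, -0.0543, 0.3093]
tool_rot: [1.0, 0.001, 0.0, 0.0]
wrist_force: [2.4, 0.1, -1.1]
width: 0.125
```

Call:
drive_tool(commands=[{"fingers": 0.6, "dx": 0.08, "dy": 0, "dz": 0, "roll": 0}, {"fingers": 0.6, "dx": 0.08, "dy": 0, "dz": 0, "roll": 0}])

```text
time: 22.45
tool_pos: [0.5938, -0.0543, 0.3093]
tool_rot: [1.0, 0.001, -0.0, 0.0]
wrist_force: [1.9, -0.7, -1.1]
width: 0.123
```

```bash
python3 look.py m_wrist; python3 -c "
from h import *
p=arm.read_camera('side'); cv2.imwrite('pics/m_side.png',cv2.resize(p['image'][140:240,260:380],None,fx=5,fy=5))"
```

```text
shift cm [-3.93  0.01 -0.92] roll 0.002 curyaw 0.002 pos [ 0.5938 -0.0543  0.3093] tilt z [-2.e-04 -0.e+00 -1.e+00] F [ 1.88 -0.71 -1.11] w 0.123 t 22.45
rodtop (array([ 0.62449896, -0.05449954]), 0.015998335838317872) 0.22468182576529191 12909
lid (array([ 0.62438837, -0.0534301 ]), 0.056005985260009765) 0.07481245762854102 15286
hub (array([ 0.6211098 , -0.05450403]), 0.027229454040527342) [0.09849617 0.09973874 0.10479544] 3533
tab rel [ 0.00277396  0.0007929  -0.18192136] 984 [-0.00937217 -0.00476185 -0.20137882] [ 0.0098446   0.00618177 -0.17659041]
plate rel [ 0.019514    0.00029571 -0.20477777] 1482 ((23.166650772094727, 0.49152183532714844), (35.934410095214844, 37.24546813964844), 0.244558185338974)
```

View pics/m_wrist.png

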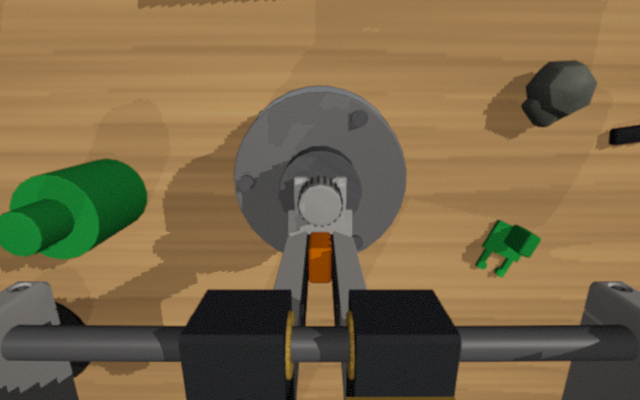

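The nubs, at (303,185) and (339,185), now show beyond the rod head (321,203). The spring still draws the clip forward with 2 N, so I'll go a little further.

Call:
drive_tool(commands=[{"fingers": 0.6, "dx": 0.06, "dy": 0, "dz": 0, "roll": 0}, {"fingers": 0.6, "dx": 0.06, "dy": 0, "dz": 0, "roll": 0}])

```text
time: 22.75
tool_pos: [0.5943, -0.0543, 0.3092]
tool_rot: [1.0, 0.001, -0.0, 0.0]
wrist_force: [0.7, -0.8, -0.5]
width: 0.126
```

Call:
drive_tool(commands=[{"fingers": 0.6, "dx": 0.06, "dy": 0, "dz": 0, "roll": 0}, {"fingers": 0.6, "dx": 0.06, "dy": 0, "dz": 0, "roll": 0}])

```text
time: 22.95
tool_pos: [0.5948, -0.0542, 0.3091]
tool_rot: [1.0, 0.001, -0.001, -0.0]
wrist_force: [-0.4, 0.0, -1.5]
width: 0.124
```

The force has fallen to zero at TCP x = 0.5948, so the clip's origin is within about 1 mm of the axis. Letting go and rising straight up.

Call:
drive_tool(commands=[{"fingers": 2.5, "dx": 0, "dy": 0, "dz": 0, "roll": 0}, {"fingers": 3.5, "dx": 0, "dy": 0, "dz": 0, "roll": 0}, {"fingers": 3.5, "dx": 0, "dy": 0, "dz": 0, "roll": 0}, {"fingers": 3.5, "dx": 0, "dy": 0, "dz": 0, "roll": 0}, {"fingers": 3.5, "dx": 0, "dy": 0, "dz": -1, "roll": 0}, {"fingers": 3.5, "dx": 0, "dy": 0, "dz": -3, "roll": 0}, {"fingers": 3.5, "dx": -1, "dy": 0, "dz": -6, "roll": 0}, {"fingers": 3.5, "dx": -3, "dy": 0, "dz": -9, "roll": 0}, {"fingers": 3.5, "dx": -6, "dy": 0, "dz": -9, "roll": 0}, {"fingers": 3.5, "dx": -6, "dy": 0, "dz": -9, "roll": 0}, {"fingers": 3.5, "dx": -6, "dy": 0, "dz": -9, "roll": 0}])

```text
time: 24.05
tool_pos: [0.5348, -0.0543, 0.4002]
tool_rot: [1.0, 0.001, 0.001, 0.0]
wrist_force: [0.1, 0.0, 0.5]
width: 0.371
```

```bash
python3 - <<'E'
from m import *
s=arm.read_state(); print(s['time'],np.round(s['tool_pos'],4),s['wrist_force'])
for n in ['wrist','top']:
    p=arm.read_camera(n); cv2.imwrite(f'pics/n_{n}.png',p['image'])
    c,uv=cloud(p); b=p['image'].astype(int)[uv[:,1],uv[:,0]]
    r=np.hypot(c[:,0]-.6243,c[:,1]+.0536)
    k=(r<.016)&(c[:,2]>.122)&(c[:,2]<.131)&(b[:,2]<b[:,0]+60); print(n,'rodtop',midr(c[k,:2]),c[k,2].mean(),k.sum())
    o=(r<.06)&(b[:,2]>b[:,0]+90)&(b[:,2]>b[:,1]+60); t=o&(c[:,2]>c[o,2].max()-.006); print('tab top',c[t].mean(0),t.sum(),cv2.minAreaRect((c[t,:2]*1000).astype(np.float32)))
    blue=(b[:,0]>b[:,2]+50)&(b[:,0]>b[:,1]+40)&(np.hypot(c[:,0]-.445,c[:,1]-.224)<.06)
    k=blue&(c[:,2]>.095)
    if k.sum()>5: print('cap knob',midr(c[k,:2]),c[k,2].mean())
p=arm.read_camera('side'); cv2.imwrite('pics/n_side.png',cv2.resize(p['image'][130:330,240:400],None,fx=3,fy=3,interpolation=cv2.INTER_CUBIC))
a=cv2.imread('pics/n_wrist.png'); cv2.imwrite('pics/n_wc.png',cv2.resize(a[0:260,200:440],None,fx=2.2,fy=2.2,interpolation=cv2.INTER_CUBIC))
E
```

```text
24.05 [ 0.5348 -0.0543  0.4002] [0.13659835 0.00940055 0.53478362]
wrist rodtop (array([ 0.62424945, -0.05352315]), 0.011669585227966309) 0.12604498488724236 814
tab top [ 0.59417238 -0.05352017  0.12998928] 432 ((594.0216064453125, -53.494239807128906), (19.254871368408203, 10.9567232131958), 0.22152696549892426)
cap knob (array([0.45436804, 0.22380966]), 0.009300576210021973) 0.09811099905208422
top rodtop (array([0., 0.]), 0.0) nan 0<stdin>:7: RuntimeWarning: Mean of empty slice.
  ret = ret.dtype.type(ret / rcount)
Traceback (most recent call last):
ValueError: zero-size array to reduction operation maximum which has no identity
```

```bash
python3 - <<'E'
from m import *
p=arm.read_camera('side'); A=cv2.resize(p['image'][130:330,240:400],None,fx=2.4,fy=2.4,interpolation=cv2.INTER_CUBIC)
a=cv2.imread('pics/n_wrist.png'); B=cv2.resize(a[0:300,230:450],(352,480),interpolation=cv2.INTER_CUBIC)
cv2.imwrite('pics/o.png',np.hstack([A,B]))
E
```

```text
(no output)
```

View pics/o.png

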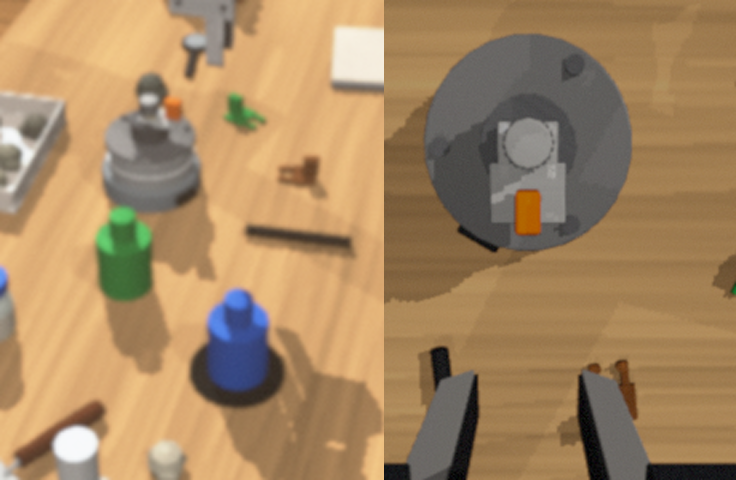

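The clip sits flat around the rod, at (528,150) on the right, with its tab at (528,212). The cap stands upright on the mat, at (238,340) on the left, and the gripper is clear of everything. Handing in.

```bash
python3 -c "
from station import arm
print(arm.hand_in())"
```

```text
the job is handed in; nothing more can be done
None
```

I handed the job in at about 24 s: the cap is standing on the mat and the clip is snapped home in the groove. No verdict was reported.

- **Cap:** I lifted the blue cap by its knob, stood it upright on the mat and let go. Its centre measured about 1.5 mm from the mat's. It touched down with about 5 N.
- **Clip:** I felt for the hub with the clip, pressing about 2–3 N, and found its top about 24.5 mm above the lid. Pushing the clip in took about 4 N at the peak. The spring then drew it forward and the force fell to zero before I let go.
- **Last checks:** The final wrist image puts the clip's bore within about 0.3 mm of the rod's axis. Its underside is about 24 mm above the lid, and it looks flat. The gripper was clear of everything, and nothing else in view looked moved.

**Checks that failed or disagreed:**
- The final top-camera measurement failed because the arm hid the stack.
- The last knob reading in the wrist view caught only part of the knob, so its 10 mm offset means nothing. The side view shows the cap standing upright on the mat.
- The side camera's depth readings differed from the other cameras by several mm in y; I used the wrist camera.

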